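# Find and mark the balance point of a weighted shaft

### The job

Find the balance point of the weighted carbon shaft on the balance stand: push its butt end so that it slides across the fulcrum edge in small nudges, backing off after each, until it has just tipped by its own weight onto the catch (not more than about 5 mm past the point where it first tips). Leave it tipped there, then press the spring marker above the fulcrum down onto it, firmly but gently, and let it spring back up. The thin tube must not be gripped or pressed hard, and the other things on the bench stay where they are.

Things in the scene. Friction and masses are not known exactly. Their poses are not given: they have to be found in the camera images.
- shaft: Straight black carbon shaft blank, 15 mm diameter, 420 mm long, 250 g; origin at mid length on its axis, y axis along it to the butt end (the other end has a dull grey 50 mm). A slug glued out of sight in the bore makes its balance point unknown: 195 to 260 mm from the butt end, at the start 15 to 100 mm short of the fulcrum. It lies level at first, axis 85 mm over the bench.
- butt_end (a point): Centre of the flat butt end face, the place to push (towards the stand's -y); it overhangs the stand. Sliding takes 2 to 4 N; over 12 N of the fingers is too hard. While the end is pushed friction holds it down and it tips too late: back off some mm and wait half a second. Tipped, it stands 15 to 22 mm higher and the axis slopes 0.08 to 0.09 rad.
- fulcrum (a point): bottom of the vee notch in the fulcrum edge, 74 mm over the bench; a bevelled upright steel plate 56 mm wide and 3 mm thick at the notch. Frame as the stand: y along the shaft towards the butt end, z up
- stand: Fixed balance stand: wooden board 120 x 270 mm, on it the steel fulcrum plate, a vee block 110 mm to the butt side (ends 135 mm from the fulcrum), a catch 80 mm to the tip side and a round column 162 mm high, 54 mm beside the fulcrum on the +x side, whose arm carries the marker. Origin on the bench below the fulcrum; y axis along the shaft to the butt end.
- catch: dark steel fork with a flat rubber-lined seat, 19 mm between its cheeks, fixed on the stand 80 mm to the tip side of the fulcrum; the seat is 70.5 mm over the bench, 7 mm under the level shaft: the tipped shaft comes to rest on it. Origin as the stand's
- marker_top (a point): centre of the top of the marker's round black knob (28 mm diameter), straight above the fulcrum, 188 mm over the bench when up; press it straight down
- marker (a joint): Travel of the marker knob, m: 0 up, grows downward to 0.018; return spring 1.2 N plus 100 N/m. At about 0.009 the nib meets the shaft, then the push grows 2 N per mm. A mark needs 3 N or more of nib on shaft (some 5 N on the knob), held 0.2 s; more than 14 N of nib on shaft (some 16 N on the knob) bruises the tube.
- nib: felt nib of the marker, 7 mm diameter, sprung inside the marker's barrel; origin at its lower end, 9 mm over the shaft when up
- caliper: digital caliper lying on the bench, 66 x 225 x 11 mm, bystander
- epoxy_a: epoxy tube lying on the bench, 43 x 146 x 29 mm, bystander
- iron_head_7: iron club head without shaft lying on the bench, 55 x 110 x 13 mm, bystander

How it is judged:
On the way, in this order (a step that is already met when the one before it is completed fails the run):
1. the shaft, untouched by the robot, has tipped onto the catch and is so near balance that it presses the catch with less than 0.28 N (angle between shaft's own y axis and vertical below 1.505 rad and contact force between shaft and catch below 0.28 N and contact force between each of the fingers, nib and shaft below 0.02 N and angular speed of shaft below 0.05 rad/s), for 0.2 s.
2. the marker's nib is pressed on the tipped shaft with at least 3 N (angle between shaft's own y axis and vertical below 1.505 rad and contact force between nib and shaft above 3 N), for 0.2 s.
At the end, for the whole second after the job is handed in: The shaft lies still, tipped onto the catch (sloping more than 0.065 rad) so near its balance point that it presses the catch with less than 0.28 N (about 8 mm past balance), it has been marked there, and the marker is up again (within 3 mm) (angle between shaft's own y axis and vertical below 1.505 rad and contact force between shaft and catch below 0.28 N and value of joint marker below 0.003 m and linear speed of shaft below 0.01 m/s and contact force between nib and shaft below 0.02 N); the robot touches nothing.
It fails at once if the fingers press or grip the shaft with more than 12 N (contact force between the fingers and shaft above 12 N).
It fails at once if the nib presses the shaft with more than 14 N (contact force between nib and shaft above 14 N).
It fails at once if the shaft falls off the stand (height (world z) of shaft below 0.055 m).
It fails at once if a bystander (caliper, epoxy tube or iron head) is moved more than 20 mm (distance of any of caliper, epoxy_a, iron_head_7 from where it was at the start of the episode above 0.02 m).
It also fails if it takes over 72 s, if anything falls off the work surface, if the arm or the gripper's body presses on something with over 40 N, if the wrist force passes 120 N, or if a joint passes its speed limit or range.

### The arm

A 6-joint arm with a two-finger parallel gripper is mounted at the origin on a cart in front of the work surface, level with it; the furniture and walls round the work are solid. World frame = base frame: x ahead of the robot, y to its left, z up, the work surface at z = 0. Lengths are in m, angles in rad, forces in N, time in s.
With the tool pointing down it reaches from about 0.35 to 0.975 m from the base axis. Payload 4.9 kg.
Tool frame: the origin (TCP) lies midway between the tips of the shut fingers; the grasp point (between the pads) lies 19 mm behind it; z points along the fingers, y is the line along which they close (so a half turn about z gives the same grasp; the last joint's range is limited). The gripper opens to 85 mm and grips with 20 to 120 N. Pads are 22 mm wide; open, the fingers measure 114 mm over their backs; the gripper's body (76 mm by 85 mm) begins 54 mm behind the grasp point. The pads swing forward as they close: fully open they stand 13 mm farther back than shut.
Start: joints at [-1.45, 0.053, 1.613, -0, 1.476, -0.119], TCP at [0.148, -0.607, 0.231] pointing down, gripper open.
Joint ranges: [-3.01, 3.01], [-1.01, 2.22], [0.06, 2.58], [-1.02, 4.17], [0.09, 2.62], [-3.14, 3.14]. Speed limits (rad/s): [2.57, 2.57, 3.14, 3.14, 3.14, 3.14].

### API

Orientations are given as a unit quaternion [w, x, y, z].
In Python, from plant import manip, imaging, job_done gives the robot as it stands (manip), with the cameras (imaging) and the job as plain functions.
- The arm moves only by the shell command python3 shift.py FILE, which reads ROWS from the file FILE. ROWS is a JSON list that holds a single list of rows (three levels of brackets), with 1 to 5 rows, each of 7 numbers: the opening from 0.0 (shut) to 1.0 (fully open), then dx, dy, dz in fractions of the full range, 1 being 0.8 m, then a rotation vector rx, ry, rz in fractions of the full range, 1 being 2 rad; each row shifts and turns the commanded pose from where the row before left it, along the tool's axes as they then stand; what a row does not reach is not made up. A row lasts 1/8 s, in which the tool goes at most 0.0625 m and 0.188 rad, less where a joint would pass 70% of its speed; a pose out of reach is approached as far as the arm can. The fingers move at their own pace and stop on an object; the grip force is fixed at half the most. Time passes only in rows, so rows that do not move let the fingers close. It prints the time, the measured TCP pose, the force, the opening and the grip force at its end. No shift or turn number may pass 1 either way. Input that does not fit is refused with a message, and nothing moves.
- manip.state(): the state, without advancing time (a new reading comes with each control period).
- imaging.grab_frame(name): name is "scene" or "top" or "wrist"; returns the picture (420x560x3 uint8, red, green, blue); there is no depth.
- imaging.camera_params(name): a dict with "intrinsics" (3x3 intrinsics, pixels), "xyz" and "orientation" of the camera in the world. Camera axes: x right, y down, z forward; pixel columns grow to the right and rows downward; lengths in m; the calibration is good to about 2 mm. A picture is of the moment at which its call begins: read the wrist's pose just before it. camera_params takes no time and is no camera call; for the wrist camera it gives the pose at the moment of the call.
- job_done(): hands the job in; it is judged then, once.
The state is a dict: "time": time; "joint_pos": joint angles; "joint_vel": joint speeds; "joint_efforts": joint torques, N m; "tool_pos": TCP position; "tool_rot": TCP orientation; "contact_force": force on the tool from outside, world axes, zero at the start; "ft_torque": the same for the moment, N m; "gripper_width": opening from 0.0 (shut) to 1.0 (fully open); "grasp_force": force on a finger pad.
Only numpy, scipy, OpenCV 4.12 (cv2) and the standard library are available. Lean on these libraries where they do the work, as an engineer would, in place of code of your own. Each camera call takes 0.05 s, during which the arm holds its last target. There are 200 camera calls.

## Working session

There is one attempt and no reset: what is moved stays moved. The work goes in short steps, Python scripts to look and compute and a shell command to move; the robot and the scene stay as the last step left them, time stands still between calls to the robot, and variables do not carry over. Pictures are saved under pics/ and viewed, at most 10 in all, crops included, and the job is handed in when it is done.

```bash
ls; mkdir -p pics; python3 - <<'E'
from plant import manip, imaging, job_done
import cv2,numpy as np
for n in("scene","top"):
    f=imaging.grab_frame(n); cv2.imwrite(f"pics/{n}0.png",f[:,:,::-1])
    p=imaging.camera_params(n); print(n,np.round(p["intrinsics"],1).tolist(),p["xyz"],p["orientation"])
s=manip.state();print(s)
E
```

```text
pics
plant.py
shift.py
scene [[501.8, 0.0, 276.0], [0.0, 501.8, 216.0], [0.0, 0.0, 1.0]] [-0.07129106  0.80449175  0.72898542] [ 0.17899657 -0.33674925  0.80917974 -0.44697687]
top [[476.4, 0.0, 282.9], [0.0, 476.4, 219.8], [0.0, 0.0, 1.0]] [0.42000351 0.11437467 1.20470629] [ 0.04045439 -0.70034063  0.71133599 -0.04344605]
{'time': 0.1, 'joint_pos': array([-1.45000428e+00,  5.33006344e-02,  1.61416011e+00,  5.02670470e-06,
        1.47604076e+00, -1.18994991e-01]), 'joint_vel': array([-9.42538959e-04, -8.61505101e-04, -3.87656916e-03,  2.24964686e-05,
        1.53668794e-03,  2.24599362e-04]), 'joint_efforts': array([ 3.57088447e-04, -3.94901562e+01, -3.71364212e+01, -1.29063028e-04,
        3.90363872e-03,  5.31376074e-06]), 'tool_pos': array([ 0.14836975, -0.6065407 ,  0.23017787]), 'tool_rot': array([-9.54425165e-04,  9.92820954e-01,  1.19606199e-01,  1.64427177e-06]), 'contact_force': array([-1.38069681, -0.00670278, -0.52696803]), 'ft_torque': array([ 0.03334581,  0.01818684, -0.02080827]), 'grasp_force': 0.0, 'gripper_width': 1.0028072234833045}
```

View pics/scene0.png

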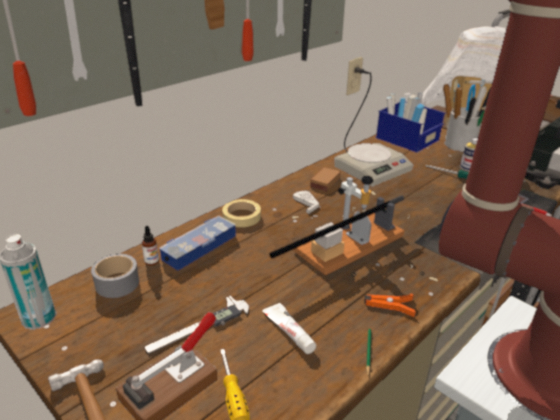

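View pics/top0.png

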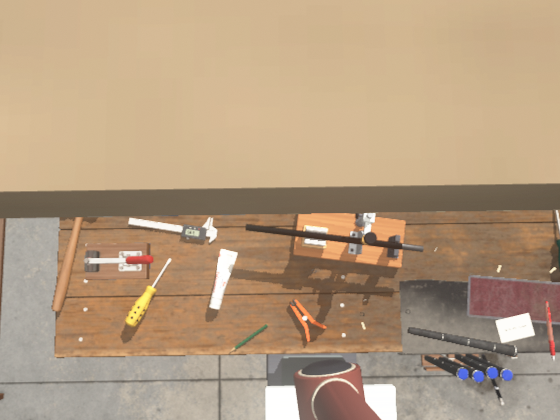

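The scene view shows the stand with the shaft, butt towards the camera at about (274,253). In the top view the butt is at (247,227), the tip at (423,248) and the knob at (371,239). The wall edge is above row 210. Next I measure these by mask and ray casting.

```bash
cat > h.py <<'E'
from plant import manip, imaging, job_done
import cv2,numpy as np
from scipy.spatial.transform import Rotation as R
def rot(q): return R.from_quat(np.r_[q[1:],q[0]])
def ray(n,u,v,p=None):
    p=p or imaging.camera_params(n); d=np.linalg.inv(p["intrinsics"])@[u,v,1]
    return np.array(p["xyz"]),rot(p["orientation"]).apply(d)
def onz(n,u,v,z,p=None):
    o,d=ray(n,u,v,p); return o+d*(z-o[2])/d[2]
def proj(n,X,p=None):
    p=p or imaging.camera_params(n); c=p["intrinsics"]@rot(p["orientation"]).inv().apply(np.array(X)-p["xyz"]); return c[:2]/c[2]
def two(n1,a,n2,b):
    o1,d1=ray(n1,*a);o2,d2=ray(n2,*b); d1/=np.linalg.norm(d1);d2/=np.linalg.norm(d2)
    t=np.linalg.lstsq(np.c_[d1,-d2],o2-o1,rcond=None)[0]; p,q=o1+t[0]*d1,o2+t[1]*d2
    return (p+q)/2,np.linalg.norm(p-q)
E
python3 - <<'E'
from h import *
f=cv2.imread("pics/top0.png"); s=cv2.imread("pics/scene0.png")
m=(f.max(2)<55).astype(np.uint8); roi=np.zeros_like(m); roi[215:262,235:440]=1; m&=roi
n,l,st,c=cv2.connectedComponentsWithStats(m)
print([(st[i].tolist(),c[i].round(1).tolist()) for i in range(1,n) if st[i][4]>15])
ys,xs=np.nonzero(m[:,:]); 
for x in (244,245,246,247,248,250,260,280,300,340,345,390,410,415,420,422,424):
    col=f[215:262,x].max(1); r=np.nonzero(col<60)[0]+215; print(x,r.tolist())
for u,v in((246,227),(423,248.5)): print(onz("top",u,v,.085))
print("knob",onz("top",371,239,.188))
for v in (190,205,213): print("wall",v,[onz("top",300,v,z).round(3) for z in(0,.3,.6)])
g=cv2.resize(f[205:270,235:440],None,fx=3.9,fy=3.9,interpolation=cv2.INTER_CUBIC)
h=cv2.resize(s[165:275,255:425],None,fx=3,fy=3,interpolation=cv2.INTER_CUBIC)
o=np.zeros((600,800,3),np.uint8); o[:g.shape[0],:g.shape[1]]=g[:,:800]; o[260:260+h.shape[0],:h.shape[1]]=h
cv2.imwrite("pics/crop1.png",o)
E
```

```text
[]
244 []
245 []
246 []
247 []
248 []
250 []
260 []
280 []
300 []
340 []
345 []
390 []
410 []
415 []
420 []
422 []
424 []
[0.53772588 0.19611295 0.085     ]
[ 0.48045234 -0.21981729  0.085     ]
knob [ 0.49694701 -0.07870251  0.188     ]
wall 190 [array([0.64 , 0.063, 0.   ]), array([0.585, 0.076, 0.3  ]), array([0.53 , 0.089, 0.6  ])]
wall 205 [array([0.601, 0.064, 0.   ]), array([0.556, 0.076, 0.3  ]), array([0.511, 0.089, 0.6  ])]
wall 213 [array([0.58 , 0.064, 0.   ]), array([0.54 , 0.077, 0.3  ]), array([0.501, 0.089, 0.6  ])]
```

View pics/crop1.png

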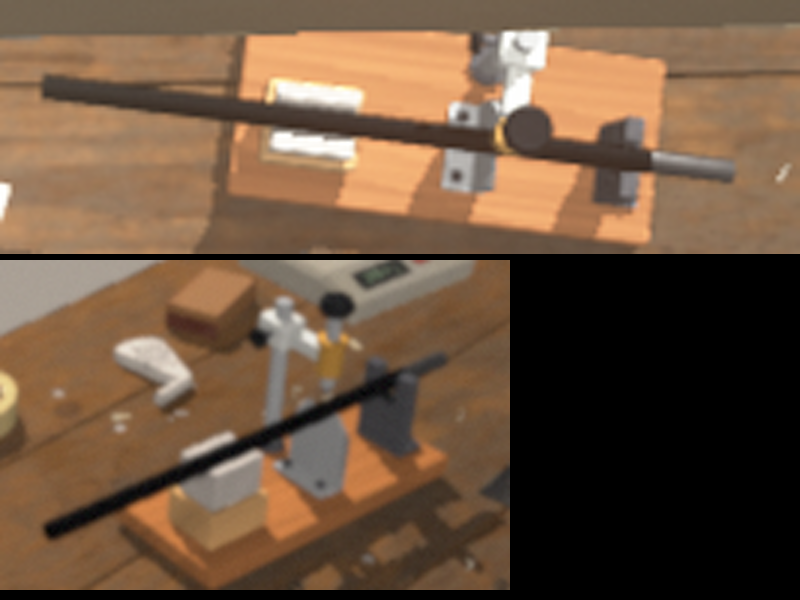

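The top crop shows the butt face at the left (crop 43,87), the vee block, the fulcrum plate, the knob at crop (527,130), and the catch with the grey tip at the right. My dark threshold was too low because the image is hazy, so I refine the shaft line and knob now.

```bash
python3 - <<'E'
from h import *
f=cv2.imread("pics/top0.png"); s=cv2.imread("pics/scene0.png")
print(f[227,247],f[238,370],f[229,255],f[225,242])
m=((f.max(2)<85)&(np.ptp(f.astype(int),2)<28)).astype(np.uint8); m[:215]=0;m[262:]=0;m[:,:235]=0;m[:,440:]=0
xs,c=[],[]
for x in range(250,300):
    r=np.nonzero(m[:,x])[0]
    if len(r): xs.append(x);c.append((r.min()+r.max())/2)
print(np.c_[xs,c][::7].tolist())
a,b=np.polyfit(xs,c,1)
u1,u2=250,400
P=[onz("top",u,a*u+b,.085) for u in(246,400)]; d=(P[0]-P[1]);d/=np.linalg.norm(d); print("dir",d,"yaw",np.arctan2(-d[0],d[1]),P[0])
# butt along line
print("butt profile",[(u,f[int(round(a*u+b)),u].mean().round()) for u in range(241,252)])
print("tip profile",[(u,f[int(round(a*u+b)),u].tolist()) for u in range(398,428,2)])
# knob
mm=m.copy(); k=cv2.morphologyEx(mm,cv2.MORPH_OPEN,cv2.getStructuringElement(cv2.MORPH_ELLIPSE,(9,9))); k[:,:355]=0;k[:,385:]=0
n,l,st,cc=cv2.connectedComponentsWithStats(k);print("knob",st.tolist(),cc.tolist())
for q in cc[1:]: 
    K=onz("top",*q,.188); t=(K-P[0])@d; off=K-P[0]-t*d; print(K,"along from butt",t,"lateral",off)
# scene checks
for z in(.5,.6,.7,.8,.9,1.0): print(z,[proj("scene",(x,0,z)).round() for x in(.46,.55)])
print("wall foot",onz("scene",340,150,0),onz("scene",0,312,0))
print("butt 2view",two("top",(246,227),"scene",(272,253)))
print("knob 2view",two("top",(370.2,238.4),"scene",(367,180)))
E
```

```text
[56 64 72] [65 71 83] [48 56 67] [ 91 126 165]
[[250.0, 227.5], [257.0, 228.0], [264.0, 229.0], [271.0, 229.5], [278.0, 231.0], [285.0, 232.0], [292.0, 232.5], [299.0, 233.0]]
dir [0.13429183 0.99094183 0.        ] yaw -0.13469878879016467 [0.5377975  0.19611247 0.085     ]
butt profile [(241, np.float64(96.0)), (242, np.float64(96.0)), (243, np.float64(108.0)), (244, np.float64(110.0)), (245, np.float64(90.0)), (246, np.float64(66.0)), (247, np.float64(64.0)), (248, np.float64(64.0)), (249, np.float64(65.0)), (250, np.float64(64.0)), (251, np.float64(59.0))]
tip profile [(398, [47, 55, 68]), (400, [51, 58, 70]), (402, [90, 95, 103]), (404, [115, 119, 127]), (406, [127, 132, 139]), (408, [139, 144, 151]), (410, [110, 115, 121]), (412, [117, 122, 128]), (414, [121, 126, 133]), (416, [131, 136, 142]), (418, [134, 139, 146]), (420, [109, 114, 120]), (422, [114, 118, 124]), (424, [89, 119, 150]), (426, [90, 119, 151])]
knob [[0, 0, 560, 420, 235200]] [[279.5, 209.5]]
0.5 [array([378.,  46.]), array([340.,  38.])]
0.6 [array([385., -13.]), array([344., -19.])]
0.7 [array([393., -80.]), array([349., -82.])]
0.8 [array([ 402., -157.]), array([ 355., -154.])]
0.9 [array([ 413., -245.]), array([ 361., -235.])]
1.0 [array([ 425., -347.]), array([ 368., -330.])]
wall foot [ 0.87636309 -0.4714833   0.        ] [0.8680904  0.65587012 0.        ]
butt 2view (array([0.53687918, 0.19546624, 0.08864961]), np.float64(0.0011886541756867934))
knob 2view (array([ 0.49947073, -0.07893194,  0.17669088]), np.float64(0.000825257147041543))
```

Checks hold: shaft length 0.420 and butt height about 0.085. The fulcrum is about 0.276 from the butt. Now I shut the fingers and turn the tool so its x lies along the stand's y.

Units first: shifts go in shares of 0.8 m and turns go in shares of 2 rad. So -0.006 m / 0.8 = -0.0075, -0.171 rad / 2 = -0.0855.

```bash
echo '[[[0, 0, 0, -0.0075, 0, 0, -0.0855], [0, 0, 0, -0.0075, 0, 0, -0.0855], [0, 0, 0, -0.0075, 0, 0, -0.0855], [0, 0, 0, -0.0075, 0, 0, -0.0855], [0, 0, 0, -0.0075, 0, 0, -0.0855]]]' > rows.txt && python3 shift.py rows.txt; echo '[[[0, 0, 0, 0, 0, 0, -0.0855], [0, 0, 0, 0, 0, 0, -0.0855], [0, 0, 0, 0, 0, 0, 0]]]' > rows.txt && python3 shift.py rows.txt
cat > go.py <<'E'
import sys
from h import *
d=np.array([.1343,.9909,0]); x=np.array([.9909,-.1343,0]); B=np.array([.5378,.1961,.085]); F=np.array([.4984,-.0769,0])
F=B+((F-B)@d)*d; F[2]=0
if __name__=="__main__":
    s=manip.state(); r=rot(s["tool_rot"]).as_matrix(); p=s["tool_pos"]
    print("F",F.round(4),"t",s["time"],"pos",p.round(4),"f",s["contact_force"].round(2),"toolx yaw",np.arctan2(r[1,0],r[0,0]).round(4),"toolz",r[:,2].round(3))
    for n,T in dict(butt=B+.031*d+[0,0,-.013],knob=F+[0,0,.188]).items(): print(n,T.round(4),"tool delta",(r.T@(T-p)).round(4))
E
python3 go.py
```

```text
time: 0.72
tool_pos: [0.1484, -0.6068, 0.2608]
tool_rot: [-0.001, 0.852, 0.523, 0.0]
contact_force: [1.0, -1.0, -0.7]
gripper_width: 0.001
grasp_force: 0.0
time: 1.1
tool_pos: [0.1484, -0.6068, 0.2607]
tool_rot: [-0.0, 0.754, 0.657, 0.0]
contact_force: [-0.2, -0.0, -0.8]
gripper_width: -0.001
grasp_force: 0.0
F [ 0.5008 -0.0772  0.    ] t 1.1 pos [ 0.1484 -0.6068  0.2607] f [-0.21 -0.04 -0.76] toolx yaw 1.4348 toolz [-0.     0.001 -1.   ]
butt [0.542  0.2268 0.072 ] tool delta [0.8791 0.2769 0.1895]
knob [ 0.5008 -0.0772  0.188 ] tool delta [0.5724 0.2773 0.0732]
```

Scaled: 0.058 m / 0.8 = 0.0725, 0.018 m / 0.8 = 0.0225.

```bash
echo '[[[0, 0.0725, 0.0225, 0, 0, 0, 0], [0, 0.0725, 0.0225, 0, 0, 0, 0], [0, 0.0725, 0.0225, 0, 0, 0, 0], [0, 0.0725, 0.0225, 0, 0, 0, 0], [0, 0.0725, 0.0225, 0, 0, 0, 0]]]' > rows.txt && python3 shift.py rows.txt | head -2; echo '[[[0, 0.0725, 0.0225, 0, 0, 0, 0], [0, 0.0725, 0.0225, 0, 0, 0, 0], [0, 0.0725, 0.0225, 0, 0, 0, 0], [0, 0.0725, 0.0225, 0, 0, 0, 0], [0, 0.0725, 0.0225, 0, 0, 0, 0]]]' > rows.txt && python3 shift.py rows.txt|head -2;  echo '[[[0, 0.0725, 0.0225, 0, 0, 0, 0], [0, 0.0725, 0.0225, 0, 0, 0, 0], [0, 0.0725, 0.0225, 0, 0, 0, 0], [0, 0.0725, 0.0225, 0, 0, 0, 0], [0, 0.0725, 0.0225, 0, 0, 0, 0]]]' > rows.txt && python3 shift.py rows.txt|head -2;echo '[[[0, 0, 0, 0, 0, 0, 0], [0, 0, 0, 0, 0, 0, 0]]]' > rows.txt && python3 shift.py rows.txt; python3 go.py
```

```text
time: 1.72
tool_pos: [0.2768, -0.3299, 0.2611]
time: 2.35
tool_pos: [0.4047, -0.0544, 0.2614]
time: 2.98
tool_pos: [0.5327, 0.2211, 0.2611]
time: 3.22
tool_pos: [0.5319, 0.2189, 0.2607]
tool_rot: [-0.0, 0.753, 0.658, -0.001]
contact_force: [0.0, 0.3, 0.2]
gripper_width: 0.001
grasp_force: 0.0
F [ 0.5008 -0.0772  0.    ] t 3.225 pos [0.5319 0.2189 0.2607] f [0.05 0.28 0.23] toolx yaw 1.4356 toolz [-0.001 -0.001 -1.   ]
butt [0.542  0.2268 0.072 ] tool delta [0.0093 0.0091 0.1887]
knob [ 0.5008 -0.0772  0.188 ] tool delta [-0.2976  0.0091  0.073 ]
```

Scaled: 0.06 m / 0.8 = 0.075, 0.0093 m / 0.8 = 0.0116.

```bash
echo '[[[0, 0.0116, 0.0114, 0, 0, 0, 0], [0, 0, 0, 0.075, 0, 0, 0], [0, 0, 0, 0.075, 0, 0, 0], [0, 0, 0, 0.075, 0, 0, 0], [0, 0, 0, 0.0113, 0, 0, 0]]]' > rows.txt && python3 shift.py rows.txt | head -2; echo '[[[0, 0, 0, 0, 0, 0, 0], [0, 0, 0, 0, 0, 0, 0]]]' > rows.txt && python3 shift.py rows.txt; python3 go.py
cat > look.py <<'E'
import sys
from h import *
import go
f=imaging.grab_frame("scene")[:,:,::-1].copy(); cv2.imwrite("pics/%s.png"%sys.argv[1],f)
m=((f.max(2)<75)).astype(np.uint8)
out=[]
# grey/dark shaft rows between vee block and butt, and dark part past fulcrum
for u0,u1 in((284,312),):
    xs,c=[],[]
    for u in range(u0,u1):
        v0=253-(u-274)*.41
        lo=int(v0-22); r=np.nonzero(m[lo:lo+40,u])[0]+lo
        if len(r): xs.append(u);c.append(r.mean())
    a,b=np.polyfit(xs,c,1); print("slope %.4f row@298 %.2f n=%d"%(a,a*298+b,len(xs)))
s=manip.state();print("t",s["time"],"TCP ahead of butt0 %.4f"%((s["tool_pos"]-go.B)@go.d),"lat %.4f"%((s["tool_pos"]-go.B)@go.x),"f along %.2f"%(s["contact_force"]@go.d))
E
python3 look.py s1
```

```text
time: 3.85
tool_pos: [0.5391, 0.2252, 0.0674]
time: 4.1
tool_pos: [0.5452, 0.2276, 0.0762]
tool_rot: [0.001, 0.753, 0.658, 0.003]
contact_force: [-1.1, -0.4, -0.6]
gripper_width: 0.001
grasp_force: 0.0
F [ 0.5008 -0.0772  0.    ] t 4.1 pos [0.5452 0.2276 0.0762] f [-1.08 -0.35 -0.55] toolx yaw 1.4363 toolz [ 0.006  0.002 -1.   ]
butt [0.542  0.2268 0.072 ] tool delta [-0.0012 -0.0031  0.0042]
knob [ 0.5008 -0.0772  0.188 ] tool delta [-0.3077 -0.0025 -0.1126]
slope -0.4603 row@298 242.98 n=28
t 4.15 TCP ahead of butt0 0.0322 lat 0.0029 f along -0.03
```

View pics/s1.png

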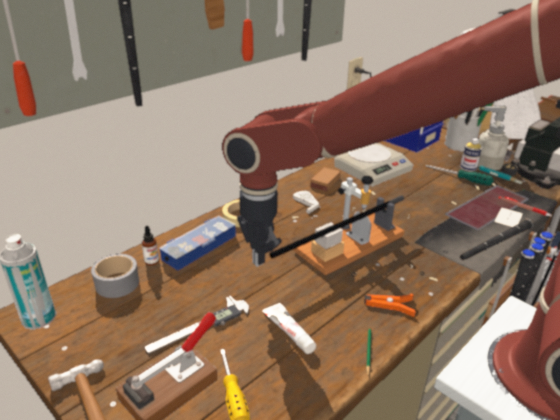

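The picture shows the fingertip at (262,262) just beyond the butt at (273,253), with the shaft in clear view. Approaching gently.

Scaled: -0.005 m / 0.8 = -0.0063, -0.004 m / 0.8 = -0.005.

```bash
echo '[[[0, -0.0063, -0.0025, 0, 0, 0, 0], [0, -0.0063, 0, 0, 0, 0, 0], [0, -0.005, 0, 0, 0, 0, 0], [0, -0.0025, 0, 0, 0, 0, 0], [0, 0, 0, 0, 0, 0, 0]]]' > rows.txt && python3 shift.py rows.txt >/dev/null; python3 look.py s2; echo '[[[0, -0.0038, 0, 0, 0, 0, 0], [0, -0.0038, 0, 0, 0, 0, 0]]]' > rows.txt && python3 shift.py rows.txt|grep -E "force"; python3 look.py s3;echo '[[[0, -0.0038, 0, 0, 0, 0, 0], [0, -0.0038, 0, 0, 0, 0, 0]]]' > rows.txt && python3 shift.py rows.txt|grep -E "force"; python3 look.py s4
```

```text
slope -0.3768 row@298 242.45 n=28
t 4.825 TCP ahead of butt0 0.0152 lat -0.0015 f along 0.16
contact_force: [0.5, 3.3, -0.5]
grasp_force: 1.0
slope -0.3366 row@298 242.23 n=28
t 5.125 TCP ahead of butt0 0.0092 lat -0.0014 f along 1.31
contact_force: [0.3, 3.2, 0.2]
grasp_force: 1.1
slope -0.2530 row@298 241.68 n=28
t 5.425 TCP ahead of butt0 0.0029 lat -0.0015 f along 1.37
```

```bash
cat > look.py <<'E'
import sys
from h import *
import go
def line(f):
    m=f.max(2)<80; xs=[];c=[]
    for u in range(316,342):
        v0=253-(u-274)*.43; lo=int(v0-14); r=np.nonzero(m[lo:lo+24,u])[0]+lo
        if len(r): xs.append(u);c.append(np.median(r))
    a,b=np.polyfit(xs,c,1); return "slope %.4f row@318 %.2f row@340 %.2f n=%d"%(a,a*318+b,a*340+b,len(xs))
if __name__=="__main__":
    f=imaging.grab_frame("scene")[:,:,::-1].copy(); cv2.imwrite("pics/%s.png"%sys.argv[1],f)
    s=manip.state();print(sys.argv[1],line(f),"t",s["time"],"TCP ahead %.4f"%((s["tool_pos"]-go.B)@go.d),"lat %.4f z %.4f"%((s["tool_pos"]-go.B)@go.x,s["tool_pos"][2]),"f %.2f"%(s["contact_force"]@go.d))
E
python3 - <<'E'
import cv2,look
for n in("scene0","s1","s2","s3","s4"): print(n,look.line(cv2.imread(f"pics/{n}.png")))
E
```

```text
scene0 slope -0.4682 row@318 234.55 row@340 224.25 n=26
s1 slope -0.4634 row@318 234.46 row@340 224.27 n=26
s2 slope -0.4597 row@318 234.46 row@340 224.35 n=26
s3 slope -0.4605 row@318 234.49 row@340 224.36 n=26
s4 slope -0.4590 row@318 234.49 row@340 224.39 n=26
```

Contact comes at TCP about 11.4 mm ahead, and the shaft slides at about 3.2 N. The tilt metric is steady. Now 4 mm nudges, backing off and waiting after each; the look stops the chain if the shaft has tipped.

Scaled: 0.006 m / 0.8 = 0.0075, -0.002 m / 0.8 = -0.0025.

```bash
cat >> look.py <<'E'
    sys.exit(abs(float(line(f).split()[3])-234.5)>1.2)
E
echo '[[[0, -0.0038, 0, 0, 0, 0, 0], [0, -0.0025, 0, 0, 0, 0, 0], [0, 0.0075, 0, 0, 0, 0, 0], [0, 0, 0, 0, 0, 0, 0], [0, 0, 0, 0, 0, 0, 0]]]' > rows.txt && python3 shift.py rows.txt|grep force; echo '[[[0, 0, 0, 0, 0, 0, 0], [0, 0, 0, 0, 0, 0, 0]]]' > rows.txt && python3 shift.py rows.txt >/dev/null; python3 look.py n1 && echo '[[[0, -0.005, 0, 0, 0, 0, 0], [0, -0.005, 0, 0, 0, 0, 0], [0, -0.0025, 0, 0, 0, 0, 0], [0, 0.0075, 0, 0, 0, 0, 0], [0, 0, 0, 0, 0, 0, 0]]]' > rows.txt && python3 shift.py rows.txt|grep force; echo '[[[0, 0, 0, 0, 0, 0, 0], [0, 0, 0, 0, 0, 0, 0], [0, 0, 0, 0, 0, 0, 0]]]' > rows.txt && python3 shift.py rows.txt >/dev/null;  python3 look.py n2
```

```text
contact_force: [0.5, 0.5, 0.2]
grasp_force: 0.0
n1 slope -0.4603 row@318 234.47 row@340 224.34 n=26 t 6.35 TCP ahead 0.0042 lat -0.0015 z 0.0723 f 0.55
contact_force: [-0.3, 0.6, 0.8]
grasp_force: 0.0
n2 slope -0.4568 row@318 234.45 row@340 224.40 n=26 t 7.4 TCP ahead 0.0002 lat -0.0015 z 0.0723 f -0.82
```

Scaled: 0.006 m / 0.8 = 0.0075, -0.004 m / 0.8 = -0.005.

```bash

echo '[[[0, -0.005, 0, 0, 0, 0, 0], [0, -0.005, 0, 0, 0, 0, 0], [0, -0.0025, 0, 0, 0, 0, 0], [0, 0.0075, 0, 0, 0, 0, 0], [0, 0, 0, 0, 0, 0, 0]]]' > rows.txt && python3 shift.py rows.txt >/dev/null; echo '[[[0, 0, 0, 0, 0, 0, 0], [0, 0, 0, 0, 0, 0, 0], [0, 0, 0, 0, 0, 0, 0]]]' > rows.txt && python3 shift.py rows.txt >/dev/null;  python3 look.py n3 &&
echo '[[[0, -0.005, 0, 0, 0, 0, 0], [0, -0.005, 0, 0, 0, 0, 0], [0, -0.0025, 0, 0, 0, 0, 0], [0, 0.0075, 0, 0, 0, 0, 0], [0, 0, 0, 0, 0, 0, 0]]]' > rows.txt && python3 shift.py rows.txt >/dev/null && echo '[[[0, 0, 0, 0, 0, 0, 0], [0, 0, 0, 0, 0, 0, 0], [0, 0, 0, 0, 0, 0, 0]]]' > rows.txt && python3 shift.py rows.txt >/dev/null &&  python3 look.py n4 &&
echo '[[[0, -0.005, 0, 0, 0, 0, 0], [0, -0.005, 0, 0, 0, 0, 0], [0, -0.0025, 0, 0, 0, 0, 0], [0, 0.0075, 0, 0, 0, 0, 0], [0, 0, 0, 0, 0, 0, 0]]]' > rows.txt && python3 shift.py rows.txt >/dev/null && echo '[[[0, 0, 0, 0, 0, 0, 0], [0, 0, 0, 0, 0, 0, 0], [0, 0, 0, 0, 0, 0, 0]]]' > rows.txt && python3 shift.py rows.txt >/dev/null &&  python3 look.py n5 &&
echo '[[[0, -0.005, 0, 0, 0, 0, 0], [0, -0.005, 0, 0, 0, 0, 0], [0, -0.0025, 0, 0, 0, 0, 0], [0, 0.0075, 0, 0, 0, 0, 0], [0, 0, 0, 0, 0, 0, 0]]]' > rows.txt && python3 shift.py rows.txt >/dev/null && echo '[[[0, 0, 0, 0, 0, 0, 0], [0, 0, 0, 0, 0, 0, 0], [0, 0, 0, 0, 0, 0, 0]]]' > rows.txt && python3 shift.py rows.txt >/dev/null &&  python3 look.py n6
```

```text
n3 slope -0.4557 row@318 234.40 row@340 224.37 n=26 t 8.45 TCP ahead -0.0038 lat -0.0015 z 0.0723 f 0.65
n4 slope -0.4568 row@318 234.45 row@340 224.40 n=26 t 9.5 TCP ahead -0.0078 lat -0.0015 z 0.0723 f 0.20
n5 slope -0.4583 row@318 234.45 row@340 224.36 n=26 t 10.55 TCP ahead -0.0118 lat -0.0015 z 0.0723 f 0.43
n6 slope -0.4557 row@318 234.40 row@340 224.37 n=26 t 11.6 TCP ahead -0.0158 lat -0.0015 z 0.0723 f 0.38
```

Scaled: 0.006 m / 0.8 = 0.0075, -0.004 m / 0.8 = -0.005.

```bash

echo '[[[0, -0.005, 0, 0, 0, 0, 0], [0, -0.005, 0, 0, 0, 0, 0], [0, -0.0025, 0, 0, 0, 0, 0], [0, 0.0075, 0, 0, 0, 0, 0], [0, 0, 0, 0, 0, 0, 0]]]' > rows.txt && python3 shift.py rows.txt >/dev/null; echo '[[[0, 0, 0, 0, 0, 0, 0], [0, 0, 0, 0, 0, 0, 0], [0, 0, 0, 0, 0, 0, 0]]]' > rows.txt && python3 shift.py rows.txt >/dev/null;  python3 look.py n7 &&
echo '[[[0, -0.005, 0, 0, 0, 0, 0], [0, -0.005, 0, 0, 0, 0, 0], [0, -0.0025, 0, 0, 0, 0, 0], [0, 0.0075, 0, 0, 0, 0, 0], [0, 0, 0, 0, 0, 0, 0]]]' > rows.txt && python3 shift.py rows.txt >/dev/null && echo '[[[0, 0, 0, 0, 0, 0, 0], [0, 0, 0, 0, 0, 0, 0], [0, 0, 0, 0, 0, 0, 0]]]' > rows.txt && python3 shift.py rows.txt >/dev/null &&  python3 look.py n8 &&
echo '[[[0, -0.005, 0, 0, 0, 0, 0], [0, -0.005, 0, 0, 0, 0, 0], [0, -0.0025, 0, 0, 0, 0, 0], [0, 0.0075, 0, 0, 0, 0, 0], [0, 0, 0, 0, 0, 0, 0]]]' > rows.txt && python3 shift.py rows.txt >/dev/null && echo '[[[0, 0, 0, 0, 0, 0, 0], [0, 0, 0, 0, 0, 0, 0], [0, 0, 0, 0, 0, 0, 0]]]' > rows.txt && python3 shift.py rows.txt >/dev/null &&  python3 look.py n9 &&
echo '[[[0, -0.005, 0, 0, 0, 0, 0], [0, -0.005, 0, 0, 0, 0, 0], [0, -0.0025, 0, 0, 0, 0, 0], [0, 0.0075, 0, 0, 0, 0, 0], [0, 0, 0, 0, 0, 0, 0]]]' > rows.txt && python3 shift.py rows.txt >/dev/null && echo '[[[0, 0, 0, 0, 0, 0, 0], [0, 0, 0, 0, 0, 0, 0], [0, 0, 0, 0, 0, 0, 0]]]' > rows.txt && python3 shift.py rows.txt >/dev/null &&  python3 look.py n10
```

```text
n7 slope -0.4566 row@318 234.43 row@340 224.38 n=26 t 12.65 TCP ahead -0.0198 lat -0.0015 z 0.0723 f 0.36
n8 slope -0.4568 row@318 234.45 row@340 224.40 n=26 t 13.7 TCP ahead -0.0238 lat -0.0014 z 0.0723 f -0.13
n9 slope -0.4581 row@318 234.43 row@340 224.35 n=26 t 14.75 TCP ahead -0.0278 lat -0.0015 z 0.0723 f -0.31
n10 slope -0.4568 row@318 234.45 row@340 224.40 n=26 t 15.8 TCP ahead -0.0318 lat -0.0014 z 0.0723 f 0.22
```

```bash
f=$(ls -t pics/n*.png|head -1); python3 -c "
import cv2,sys;f=cv2.imread('$f')[150:280,220:430];cv2.imwrite('pics/c10.png',cv2.resize(f,None,fx=3.5,fy=3.5))"
```

```text
(no output)
```

View pics/c10.png

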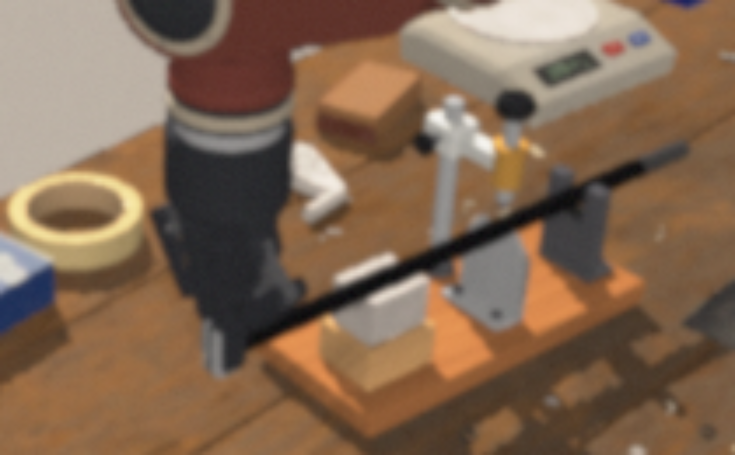

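The crop shows the shaft, still level, slid well past the catch (grey tip at crop 665,157), with the finger just behind the butt (245,340). I continue.

Scaled: 0.006 m / 0.8 = 0.0075, -0.004 m / 0.8 = -0.005.

```bash

echo '[[[0, -0.005, 0, 0, 0, 0, 0], [0, -0.005, 0, 0, 0, 0, 0], [0, -0.0025, 0, 0, 0, 0, 0], [0, 0.0075, 0, 0, 0, 0, 0], [0, 0, 0, 0, 0, 0, 0]]]' > rows.txt && python3 shift.py rows.txt >/dev/null; echo '[[[0, 0, 0, 0, 0, 0, 0], [0, 0, 0, 0, 0, 0, 0], [0, 0, 0, 0, 0, 0, 0]]]' > rows.txt && python3 shift.py rows.txt >/dev/null;  python3 look.py n11 &&
echo '[[[0, -0.005, 0, 0, 0, 0, 0], [0, -0.005, 0, 0, 0, 0, 0], [0, -0.0025, 0, 0, 0, 0, 0], [0, 0.0075, 0, 0, 0, 0, 0], [0, 0, 0, 0, 0, 0, 0]]]' > rows.txt && python3 shift.py rows.txt >/dev/null && echo '[[[0, 0, 0, 0, 0, 0, 0], [0, 0, 0, 0, 0, 0, 0], [0, 0, 0, 0, 0, 0, 0]]]' > rows.txt && python3 shift.py rows.txt >/dev/null &&  python3 look.py n12 &&
echo '[[[0, -0.005, 0, 0, 0, 0, 0], [0, -0.005, 0, 0, 0, 0, 0], [0, -0.0025, 0, 0, 0, 0, 0], [0, 0.0075, 0, 0, 0, 0, 0], [0, 0, 0, 0, 0, 0, 0]]]' > rows.txt && python3 shift.py rows.txt >/dev/null && echo '[[[0, 0, 0, 0, 0, 0, 0], [0, 0, 0, 0, 0, 0, 0], [0, 0, 0, 0, 0, 0, 0]]]' > rows.txt && python3 shift.py rows.txt >/dev/null &&  python3 look.py n13 &&
echo '[[[0, -0.005, 0, 0, 0, 0, 0], [0, -0.005, 0, 0, 0, 0, 0], [0, -0.0025, 0, 0, 0, 0, 0], [0, 0.0075, 0, 0, 0, 0, 0], [0, 0, 0, 0, 0, 0, 0]]]' > rows.txt && python3 shift.py rows.txt >/dev/null && echo '[[[0, 0, 0, 0, 0, 0, 0], [0, 0, 0, 0, 0, 0, 0], [0, 0, 0, 0, 0, 0, 0]]]' > rows.txt && python3 shift.py rows.txt >/dev/null &&  python3 look.py n14
```

```text
n11 slope -0.4581 row@318 234.43 row@340 224.35 n=26 t 16.85 TCP ahead -0.0358 lat -0.0015 z 0.0723 f 1.12
n12 slope -0.4568 row@318 234.45 row@340 224.40 n=26 t 17.9 TCP ahead -0.0397 lat -0.0014 z 0.0723 f 0.01
n13 slope -0.4583 row@318 234.45 row@340 224.36 n=26 t 18.95 TCP ahead -0.0438 lat -0.0015 z 0.0723 f 0.11
n14 slope -0.4557 row@318 234.40 row@340 224.37 n=26 t 20.0 TCP ahead -0.0478 lat -0.0014 z 0.0723 f -1.26
```

Scaled: 0.006 m / 0.8 = 0.0075, -0.004 m / 0.8 = -0.005.

```bash

echo '[[[0, -0.005, 0, 0, 0, 0, 0], [0, -0.005, 0, 0, 0, 0, 0], [0, -0.0025, 0, 0, 0, 0, 0], [0, 0.0075, 0, 0, 0, 0, 0], [0, 0, 0, 0, 0, 0, 0]]]' > rows.txt && python3 shift.py rows.txt >/dev/null; echo '[[[0, 0, 0, 0, 0, 0, 0], [0, 0, 0, 0, 0, 0, 0], [0, 0, 0, 0, 0, 0, 0]]]' > rows.txt && python3 shift.py rows.txt >/dev/null;  python3 look.py n15 &&
echo '[[[0, -0.005, 0, 0, 0, 0, 0], [0, -0.005, 0, 0, 0, 0, 0], [0, -0.0025, 0, 0, 0, 0, 0], [0, 0.0075, 0, 0, 0, 0, 0], [0, 0, 0, 0, 0, 0, 0]]]' > rows.txt && python3 shift.py rows.txt >/dev/null && echo '[[[0, 0, 0, 0, 0, 0, 0], [0, 0, 0, 0, 0, 0, 0], [0, 0, 0, 0, 0, 0, 0]]]' > rows.txt && python3 shift.py rows.txt >/dev/null &&  python3 look.py n16 &&
echo '[[[0, -0.005, 0, 0, 0, 0, 0], [0, -0.005, 0, 0, 0, 0, 0], [0, -0.0025, 0, 0, 0, 0, 0], [0, 0.0075, 0, 0, 0, 0, 0], [0, 0, 0, 0, 0, 0, 0]]]' > rows.txt && python3 shift.py rows.txt >/dev/null && echo '[[[0, 0, 0, 0, 0, 0, 0], [0, 0, 0, 0, 0, 0, 0], [0, 0, 0, 0, 0, 0, 0]]]' > rows.txt && python3 shift.py rows.txt >/dev/null &&  python3 look.py n17 &&
echo '[[[0, -0.005, 0, 0, 0, 0, 0], [0, -0.005, 0, 0, 0, 0, 0], [0, -0.0025, 0, 0, 0, 0, 0], [0, 0.0075, 0, 0, 0, 0, 0], [0, 0, 0, 0, 0, 0, 0]]]' > rows.txt && python3 shift.py rows.txt >/dev/null && echo '[[[0, 0, 0, 0, 0, 0, 0], [0, 0, 0, 0, 0, 0, 0], [0, 0, 0, 0, 0, 0, 0]]]' > rows.txt && python3 shift.py rows.txt >/dev/null &&  python3 look.py n18
```

```text
n15 slope -0.3528 row@318 230.32 row@340 222.56 n=26 t 21.05 TCP ahead -0.0518 lat -0.0014 z 0.0723 f -0.91
```

The shaft tipped at n15. I retreat from it, wait, and check.

Scaled: 0.02 m / 0.8 = 0.025, 0.01 m / 0.8 = 0.0125.

```bash
echo '[[[0, 0.0125, 0, 0, 0, 0, 0], [0, 0.025, 0, 0, 0, 0, 0], [0, 0.025, 0, 0, 0, 0, 0], [0, 0, 0, 0, 0, 0, 0], [0, 0, 0, 0, 0, 0, 0]]]' > rows.txt && python3 shift.py rows.txt >/dev/null; python3 look.py t1; python3 -c "
import cv2,sys;f=cv2.imread('pics/t1.png')[150:280,220:430];cv2.imwrite('pics/c11.png',cv2.resize(f,None,fx=3.5,fy=3.5))"; python3 go.py
```

```text
t1 slope -0.3497 row@318 230.33 row@340 222.63 n=26 t 21.725 TCP ahead -0.0017 lat -0.0016 z 0.0722 f -0.72
F [ 0.5008 -0.0772  0.    ] t 21.725 pos [0.536  0.1946 0.0722] f [-0.29 -0.68 -0.37] toolx yaw 1.4371 toolz [-0. -0. -1.]
butt [0.542  0.2268 0.072 ] tool delta [0.0327 0.0016 0.0001]
knob [ 0.5008 -0.0772  0.188 ] tool delta [-0.2741  0.0013 -0.1158]
```

View pics/c11.png

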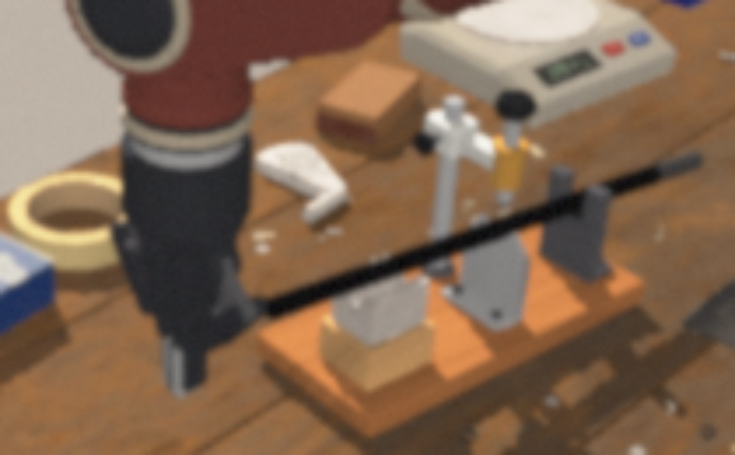

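The shaft rests on the catch, sloped, with its butt raised clear of the finger. Now I rise and move over the knob.

Scaled: -0.05 m / 0.8 = -0.0625, -0.04 m / 0.8 = -0.05.

```bash
echo '[[[0, 0.0125, 0, -0.0375, 0, 0, 0], [0, 0, 0, -0.0625, 0, 0, 0], [0, 0, 0, -0.0625, 0, 0, 0], [0, 0, 0, -0.05, 0, 0, 0], [0, -0.025, 0, 0, 0, 0, 0]]]' > rows.txt && python3 shift.py rows.txt >/dev/null; echo '[[[0, -0.0563, 0, 0, 0, 0, 0], [0, -0.0688, 0, 0, 0, 0, 0], [0, -0.0688, 0, 0, 0, 0, 0], [0, -0.0688, 0, 0, 0, 0, 0], [0, -0.05, 0, 0, 0, 0, 0]]]' > rows.txt && python3 shift.py rows.txt>/dev/null; echo '[[[0, -0.0175, 0.0013, 0, 0, 0, 0], [0, 0, 0, 0, 0, 0, 0], [0, 0, 0, 0, 0, 0, 0], [0, 0, 0, 0, 0, 0, 0]]]' > rows.txt && python3 shift.py rows.txt; python3 go.py; python3 look.py k1
```

```text
time: 23.48
tool_pos: [0.5006, -0.076, 0.2422]
tool_rot: [-0.0, 0.752, 0.659, 0.0]
contact_force: [-0.3, -0.4, 0.5]
gripper_width: -0.0
grasp_force: 0.0
F [ 0.5008 -0.0772  0.    ] t 23.475 pos [ 0.5006 -0.076   0.2422] f [-0.25 -0.41  0.54] toolx yaw 1.4386 toolz [-0.  0. -1.]
butt [0.542  0.2268 0.072 ] tool delta [0.3056 0.0011 0.1703]
knob [ 0.5008 -0.0772  0.188 ] tool delta [-0.0012  0.0003  0.0542]
k1 slope -0.3528 row@318 230.32 row@340 222.56 n=26 t 23.525 TCP ahead -0.2747 lat -0.0003 z 0.2422 f 0.18
```

Scaled: 0.02 m / 0.8 = 0.025, 0.015 m / 0.8 = 0.0188.

```bash
echo '[[[0, -0.0013, 0, 0.025, 0, 0, 0], [0, 0, 0, 0.0188, 0, 0, 0], [0, 0, 0, 0.0113, 0, 0, 0], [0, 0, 0, 0, 0, 0, 0], [0, 0, 0, 0, 0, 0, 0]]]' > rows.txt && python3 shift.py rows.txt; python3 - <<'E'
from h import *
f=imaging.grab_frame("scene")[:,:,::-1][110:230,300:430]
g=imaging.grab_frame("top")[:,:,::-1][195:285,310:430]
a=cv2.resize(f,None,fx=3.2,fy=3.2,interpolation=2);b=cv2.resize(g,None,fx=3.2,fy=3.2,interpolation=2)
o=np.zeros((400,800,3),np.uint8);o[:a.shape[0],:a.shape[1]]=a;o[:b.shape[0],416:416+b.shape[1]]=b;cv2.imwrite("pics/k2.png",o)
print(proj("scene",manip.state()["tool_pos"]),manip.state()["tool_pos"])
E
```

```text
time: 24.15
tool_pos: [0.5006, -0.0782, 0.1987]
tool_rot: [0.0, 0.753, 0.658, 0.0]
contact_force: [0.1, 0.6, 0.5]
gripper_width: -0.002
grasp_force: 0.0
[367.59025331 171.32350806] [ 0.50079763 -0.07824585  0.19907989]
```

View pics/k2.png

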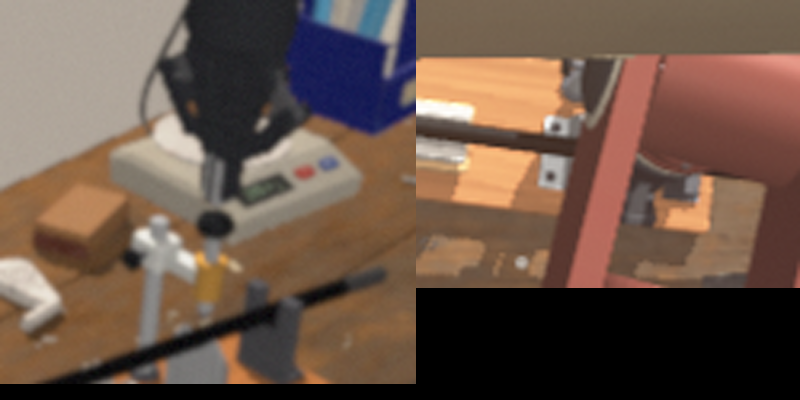

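The fingertip stands centred just above the knob (crop 215,200 over 215,222). I press down slowly under force feedback.

Scaled: 0.005 m / 0.8 = 0.0063, 0.004 m / 0.8 = 0.005.

```bash
echo '[[[0, 0, 0, 0.0063, 0, 0, 0], [0, 0, 0, 0.0063, 0, 0, 0], [0, 0, 0, 0.005, 0, 0, 0], [0, 0, 0, 0.0025, 0, 0, 0], [0, 0, 0, 0, 0, 0, 0]]]' > rows.txt && python3 shift.py rows.txt|grep -E "pos|contact"; echo '[[[0, 0, 0, 0.0025, 0, 0, 0], [0, 0, 0, 0.0025, 0, 0, 0], [0, 0, 0, 0, 0, 0, 0]]]' > rows.txt && python3 shift.py rows.txt |grep -E "pos|contact"; echo '[[[0, 0, 0, 0.0013, 0, 0, 0], [0, 0, 0, 0, 0, 0, 0]]]' > rows.txt && python3 shift.py rows.txt |grep -E "pos|contact"
```

```text
tool_pos: [0.5004, -0.0781, 0.1823]
contact_force: [-0.5, -1.4, 1.2]
tool_pos: [0.5004, -0.0781, 0.1784]
contact_force: [0.1, 0.6, 2.8]
tool_pos: [0.5005, -0.0781, 0.1777]
contact_force: [-0.8, -0.1, 3.9]
```

Scaled: 0.001 m / 0.8 = 0.0013.

```bash
echo '[[[0, 0, 0, 0.0013, 0, 0, 0], [0, 0, 0, 0.0013, 0, 0, 0], [0, 0, 0, 0, 0, 0, 0]]]' > rows.txt && python3 shift.py rows.txt|grep -E "pos|contact"; echo '[[[0, 0, 0, 0, 0, 0, 0]]]' > rows.txt && python3 shift.py rows.txt |grep -E "pos|contact"; echo '[[[0, 0, 0, 0, 0, 0, 0]]]' > rows.txt && python3 shift.py rows.txt |grep -E "pos|contact"
```

```text
tool_pos: [0.5005, -0.0781, 0.176]
contact_force: [-2.5, 1.0, 6.3]
tool_pos: [0.5005, -0.0781, 0.1761]
contact_force: [-2.2, 0.3, 6.2]
tool_pos: [0.5005, -0.0781, 0.1761]
contact_force: [-2.6, 1.0, 6.3]
```

Scaled: 0.001 m / 0.8 = 0.0013.

```bash
echo '[[[0, 0, 0, 0.0013, 0, 0, 0], [0, 0, 0, 0, 0, 0, 0], [0, 0, 0, 0, 0, 0, 0], [0, 0, 0, 0, 0, 0, 0]]]' > rows.txt && python3 shift.py rows.txt|grep -E "pos|contact"; python3 look.py p1
```

```text
tool_pos: [0.5005, -0.0781, 0.1754]
contact_force: [-2.7, 1.2, 8.0]
p1 slope -0.3569 row@318 230.56 row@340 222.70 n=26 t 26.675 TCP ahead -0.2767 lat -0.0001 z 0.1754 f 0.32
```

Nib force is about 5.5 N and was held more than 0.4 s with the shaft still tipped. I release straight up.

Scaled: -0.03 m / 0.8 = -0.0375, -0.01 m / 0.8 = -0.0125.

```bash
echo '[[[0, 0, 0, -0.005, 0, 0, 0], [0, 0, 0, -0.0075, 0, 0, 0], [0, 0, 0, -0.0125, 0, 0, 0], [0, 0, 0, -0.0375, 0, 0, 0], [0, 0, 0, -0.0375, 0, 0, 0]]]' > rows.txt && python3 shift.py rows.txt>/dev/null; echo '[[[0, 0.0375, 0, 0, 0, 0, 0], [0, 0, -0.0625, 0, 0, 0, 0], [0, 0, -0.0625, 0, 0, 0, 0], [0, 0, 0, 0, 0, 0, 0], [0, 0, 0, 0, 0, 0, 0]]]' > rows.txt && python3 shift.py rows.txt>/dev/null; echo '[[[0, 0, 0, 0, 0, 0, 0], [0, 0, 0, 0, 0, 0, 0], [0, 0, 0, 0, 0, 0, 0]]]' > rows.txt && python3 shift.py rows.txt | grep contact; python3 look.py e1; python3 -c "
import cv2,sys;f=cv2.imread('pics/e1.png')[150:280,220:430];cv2.imwrite('pics/c12.png',cv2.resize(f,None,fx=3.5,fy=3.5))"
```

```text
contact_force: [-0.3, -0.3, -0.3]
e1 slope -0.3479 row@318 230.29 row@340 222.63 n=26 t 28.35 TCP ahead -0.2468 lat -0.1000 z 0.2542 f 0.54
```

View pics/c12.png

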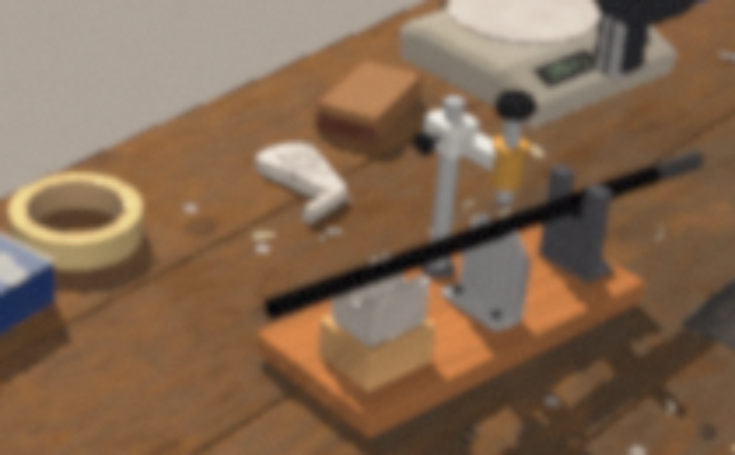

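The shaft is still tipped on the catch, the marker knob is back up (crop 515,105), and the robot is clear. I hand the job in.

```bash
python3 -c "
from plant import manip, imaging, job_done
print(job_done())"
```

```text
the job is handed in; nothing more can be done
None
```

Job handed in (no verdict was returned): the shaft tipped after a 4 mm nudge and rests on the catch, it was marked with an estimated 5.5 N at the nib, and the marker is back up with the robot clear.

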